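Unload the mint tin from the labelling jig

TASK

Unload the red mint tin from the labelling jig: first lift the spring hold-down finger by its red T handle until it stays up by itself, then press the red pedal gently down to its stop so that it stays down and the cradle tips the tin up. Take the tin out and lay it gently, flat and lid up, in the middle of the brown order pad; leave the finger up, the pedal down and everything else undisturbed.

Things in the scene. Friction and masses are not known exactly. Their poses are not given: they have to be found in the camera images.
- jig: Labelling jig fixed to the worktop, grey base 240 x 110 x 10 mm. Origin on the worktop under the centre of the seated tin; z up, +x from the pedal to the finger's hinge (roughly the robot's left). The tin lies, long side along x, on a tilting cradle between two aluminium cheeks (80 mm long, inner faces y = +-32.5, outer +-42.5, tops 34 mm above the worktop). A low lip keeps the tin on the cradle.
- finger (a joint): Hold-down finger: about 0 = down, its rubber nose pressing on the tin's lid at jig x = +28 mm; grows as it is lifted up and back, to its stop at 1.75 rad. Over-centre spring: it pulls down below about 0.95 rad (3 to 5 N at the handle), above that it goes up to the stop by itself and stays there.
- finger_handle (a point): Centre of the finger's red T handle, a round bar of 14 mm diameter and 36 mm length lying along the jig's y; it can be pinched across its two ends. 104 mm from the hinge; with the finger down it stands 86 mm above the worktop at jig x = -12 mm. It moves with the finger; fully up it stands 149 mm above the worktop at jig x = +135 mm.
- finger_hinge (a point): Point on the finger's hinge axis, which lies along the jig's y, 56 mm above the worktop at jig x = +88 mm. The two hinge cheeks reach up to 70 mm and 16 mm to either side.
- cradle (a joint): Pedal and cradle, one rocker: 0 = pedal up, cradle level; 0.45 rad = pedal on its stop, cradle and tin tipped 0.45 rad, far (+x) end up, the lid facing up and back towards the pedal side. Pivot along the jig's y at x = -52, z = 20 mm. Over-centre spring: it pushes back (5 to 9 N at the pedal) up to about 0.34 rad, beyond that it goes to the stop and stays there.
- tin: The red mint tin, 60 (its x) x 90 (its y) x 22 mm (its z), about 80 g; origin at the centre of its underside, z towards the lid. Its y lies along the jig's x at the start (which end leads does not matter).
- tin_center (a point): Centre of the red tin, 11 mm above its underside, axes as the tin's. Gripped across the 60 mm width; when it is tipped up, the raised half stands clear above the cheeks.
- pad_top (a point): Middle of the upper face of the brown order pad, 208 (x) x 146 mm (y), 10 mm above the worktop, z up. The pad does not move.
- carton_blue: Blue open carton of sweets, 100 x 120 x 64 mm, origin under its centre; a bystander.
- bell: Counter bell, 76 mm across, 59 mm high, origin under its centre; a bystander.
- pink_tin: Pink mint tin, 60 x 90 x 22 mm, lying on the worktop, origin under its centre; a bystander, not the tin to take.
- pedal_top (a point): Middle of the upper face of the red pedal pad, 34 x 46 mm, 6 mm thick, at the jig's -x end. 52 mm from the rocker's pivot. Pedal up: 43 mm above the worktop at jig x = -99 mm, sloping 0.45 rad (its outer end is the higher). Pedal down: level, 20 mm above the worktop at jig x = -104 mm. It breaks if it is pressed with 60 N or more.
Not all that is in view belongs to the job. Of the things that look like the tin, the larger one is meant.

How it is judged:
On the way, in this order (a step that is already met when the one before it is completed fails the run):
1. the hold-down finger stands up by itself, with nothing of the robot touching the jig, while the tin still lies in the nest (value of joint finger above 1.6 rad and contact force between the fingers and jig below 0.3 N and value of joint cradle below 0.1 rad and distance of tin_center from where it was at the start of the episode below 0.012 m), for 0.1 s.
2. the pedal is down on its stop and the tin tipped up in the cradle (value of joint cradle above 0.41 rad and value of joint finger above 1.4 rad and angle between tin's own z axis and vertical above 0.35 rad), for 0.2 s.
At the end, for the whole second after the job is handed in: The red tin lies at rest on the order pad, lid up and flat within 0.1 rad, its centre within 30 mm of the pad's middle; the finger stands up (over 1.5 rad) and the pedal is down (over 0.39 rad) (horizontal distance between tin_center and pad_top below 0.03 m and angle between tin's own z axis and vertical below 0.1 rad and contact force between tin and anything else above 0.2 N and z of tin_center in the frame of pad_top below 0.016 m and linear speed of tin below 0.02 m/s and value of joint finger above 1.5 rad and value of joint cradle above 0.39 rad); the robot touches nothing.
It fails at once if the pedal is pressed while the finger still holds the tin (value of joint cradle above 0.15 rad and value of joint finger below 0.9 rad).
It fails at once if the pedal is pressed harder than 60 N (contact force between the fingers and cradle_c2 above 60 N).
It fails at once if the tin is dropped or thrown (faster than 1 m/s) (linear speed of tin above 1 m/s).
It fails at once if the blue carton, the bell or the pink tin is pushed more than 30 mm (distance of any of carton_blue, bell, pink_tin from where it was at the start of the episode above 0.03 m).
It also fails if it takes over 64 s, if anything falls off the work surface, if the arm or the gripper's body presses on something with over 40 N, if the wrist force passes 120 N, or if a joint passes its speed limit or range.

ROBOT

A 6-joint arm with a two-finger parallel gripper is mounted at the origin on a cart in front of the work surface, level with it; the furniture and walls round the work are solid. World frame = base frame: x ahead of the robot, y to its left, z up, the work surface at z = 0. Lengths are in m, angles in rad, forces in N, time in s.
With the tool pointing down it reaches from about 0.3 to 0.875 m from the base axis. Payload 6.4 kg.
Tool frame: the origin (TCP) lies between the finger pads; the fingertips stand 8 mm ahead of it and the grasp point (between the pads) lies 11 mm behind it (ctrl.finger_overhang is the distance from the TCP to the fingertips, in m); z points along the fingers, y is the line along which they close (so a half turn about z gives the same grasp; the last joint's range is limited). The gripper opens to 85 mm and grips with 20 to 120 N. Pads are 22 mm wide; open, the fingers measure 114 mm over their backs; the gripper's body (76 mm by 85 mm) begins 54 mm behind the grasp point. The pads swing forward as they close: fully open they stand 13 mm farther back than shut.
Start: joints at [1.045, 0.181, 1.607, -0, 1.354, -0.206], TCP at [0.181, 0.546, 0.239] pointing down, gripper open.
Joint ranges: [-2.99, 2.99], [-0.89, 2.07], [0.3, 2.58], [-1.14, 4.28], [0, 2.63], [-3.12, 3.12]. Speed limits (rad/s): [2.57, 2.57, 3.01, 3.14, 3.14, 3.14].

INTERFACE

Orientations are given as a unit quaternion [w, x, y, z].
In Python, from bench import ctrl, camera gives the robot as it stands.
- The arm moves only by the shell command python3 -m pendant 'ROWS' [OPENING]. ROWS is JSON, a list of rows, each a list of 6 numbers: the shift along the world's x, y, z normalised to -1 to 1, where 1 is 200 mm, then the turn, a rotation vector about the world's x, y, z normalised to -1 to 1, where 1 is pi/2 rad. In form: [[dx, dy, dz, rx, ry, rz], ...]. A call has exactly 10 rows; each row shifts and turns the commanded pose from where the row before left it; what a row does not reach is not made up. A row lasts 1/8 s, in which the tool goes at most 62.5 mm and 10.7 degrees, less where a joint would pass 70% of its speed; a pose out of reach is approached as far as the arm can. A call with a number of a shift or a turn outside -1 to 1 is refused whole. A call with a gripper value outside its range is refused whole. OPENING is the opening, from -1 (shut) to 1 (fully open), set as the call begins (- or left out, the last holds). The fingers move at their own pace and stop on an object; the grip force is fixed at half the most. Time passes only in rows, so rows that do not move let the fingers close, or fill a call up. It gives the time, the measured TCP pose, the force, the opening and the grip force at its end, in the units of the state.
- ctrl.get_obs(): the state, without advancing time (a new reading comes with each control period).
- camera(name): name is "scene" or "top" or "wrist"; returns a dict with "color" (480x640x3 uint8, blue, green, red), "fx", "fy", "cx", "cy" (pixels), "distortion" ([k1, k2, p1, p2, k3] as OpenCV has them; the pictures are not rectified), "xyz" and "rotation" of the camera in the world; the wrist camera has in their place "hand_eye" (4x4, takes a point from camera to tool coordinates, whose origin is the TCP and whose axes are the flange's). Camera axes: x right, y down, z forward; pixel columns grow to the right and rows downward; lengths in m; the calibration is good to about 2 mm. A picture is of the moment at which its call begins: read the wrist's pose just before it. There is no depth.
- ctrl.hand_in(): hands the job in; it is judged then, once.
The state is a dict: "time_s": time; "q": joint angles; "dq": joint speeds; "joint_efforts": joint torques, N m; "eef_pos": TCP position; "eef_rot": TCP orientation; "wrist_force": force on the tool from outside, world axes, zero at the start; "torque": the same for the moment, N m; "opening": opening from 0.0 (shut) to 1.0 (fully open); "grasp_force": force on a finger pad.
Only numpy, scipy, OpenCV 4.12 (cv2) and the standard library are available. Lean on these libraries where they do the work, as an engineer would, in place of code of your own. Each camera call takes 0.05 s, during which the arm holds its last target. There are 200 camera calls.

## Working session

There is one attempt and no reset: what is moved stays moved. The work goes in short steps, Python scripts to look and compute and a shell command to move; the robot and the scene stay as the last step left them, time stands still between calls to the robot, and variables do not carry over. Pictures are saved under pics/ and viewed, at most 10 in all, crops included, and the job is handed in when it is done.

```bash
mkdir -p pics; ls; python3 - <<'E'
from bench import ctrl,camera
import cv2,numpy as np,pickle
o=ctrl.get_obs();print(o['time_s'],o['eef_pos'],o['eef_rot'],o['opening'],o['wrist_force'])
d={}
for n in("scene","top","wrist"):
    c=camera(n);d[n]=c;cv2.imwrite(f"pics/{n}0.png",c["color"])
    print(n,{k:np.round(np.array(v),4).tolist() for k,v in c.items() if k!="color"})
d['obs']=o
pickle.dump(d,open('d0.pkl','wb'))
E
```

```text
pics
0.0 [0.18045835 0.54537214 0.23837941] [-3.34538160e-04  1.59220523e-01  9.87242634e-01 -8.34196192e-04] 0.9949155499524295 [ 0.00889316 -0.39175279 -0.24331936]
scene {'fx': 580.1701, 'fy': 580.1701, 'cx': 315.6879, 'cy': 235.5227, 'distortion': [-0.0802, 0.0, 0.0, 0.0, 0.0], 'xyz': [-0.1972, -0.845, 0.6238], 'rotation': [-0.4924, 0.7819, -0.3266, 0.1987]}
top {'fx': 522.7509, 'fy': 522.7509, 'cx': 311.2132, 'cy': 242.0447, 'distortion': [-0.111, 0.0, 0.0, 0.0, 0.0], 'xyz': [0.3624, -0.0449, 1.3466], 'rotation': [0.05, -0.6984, 0.7119, -0.0544]}
wrist {'fx': 347.937, 'fy': 347.937, 'cx': 317.4511, 'cy': 243.1847, 'distortion': [-0.0227, 0.0, 0.0, 0.0, 0.0], 'hand_eye': [[-0.0002, -0.9518, -0.3067, 0.079], [1.0, 0.0, -0.0007, -0.0001], [0.0007, -0.3067, 0.9518, -0.1345], [0.0, 0.0, 0.0, 1.0]]}
```

View pics/top0.png

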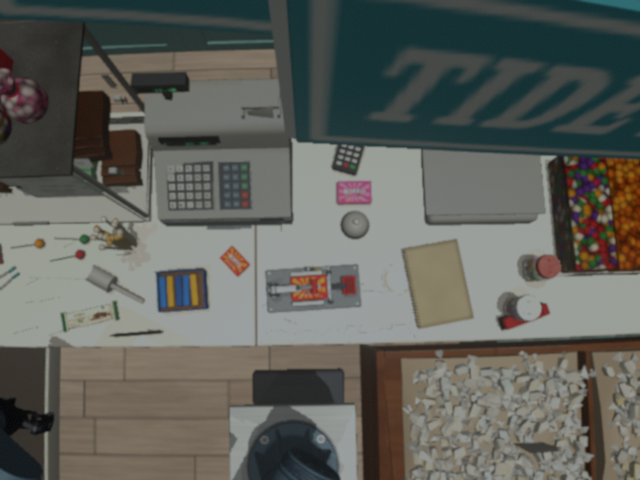

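View pics/scene0.png

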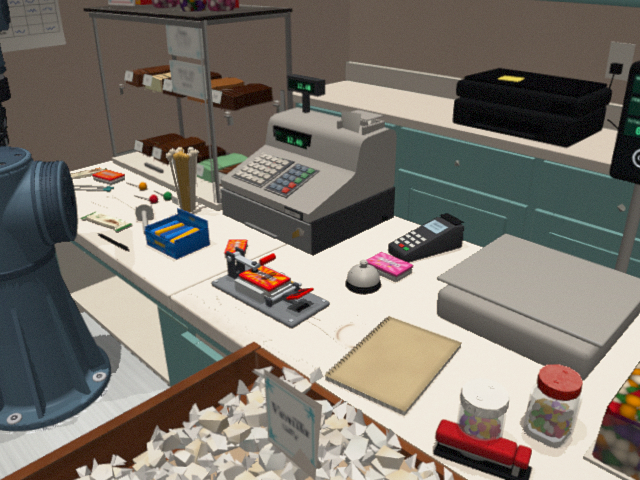

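The top view shows the jig at about (313,288), with the hinge to the left and the pedal to the right at (348,285). The order pad's corners are near (403,248), (457,239), (473,318) and (418,328), and the small decoy tin is at (235,261). The scene view agrees.

```bash
cat > h.py <<'E'
import cv2,numpy as np,pickle
from scipy.spatial.transform import Rotation as R
def rq(q): return R.from_quat([q[1],q[2],q[3],q[0]])
def pose(c,o=None):
    if 'hand_eye' in c:
        T=np.array(c['hand_eye']);r=rq(o['eef_rot']).as_matrix()
        return r@T[:3,:3], r@T[:3,3]+o['eef_pos']
    return rq(c['rotation']).as_matrix(),np.array(c['xyz'])
def K(c): return np.array([[c['fx'],0,c['cx']],[0,c['fy'],c['cy']],[0,0,1.]])
def ray(c,p,o=None):
    A,t=pose(c,o);u=cv2.undistortPoints(np.array([[p]],float),K(c),np.array(c['distortion']))[0,0]
    return t,A@np.array([u[0],u[1],1])
def onz(c,p,z,o=None):
    t,d=ray(c,p,o);return t+d*(z-t[2])/d[2]
def tri(rays):
    A=np.zeros((3,3));b=np.zeros(3)
    for t,d in rays:
        d=d/np.linalg.norm(d);P=np.eye(3)-np.outer(d,d);A+=P;b+=P@t
    x=np.linalg.solve(A,b);return x,[np.linalg.norm((np.eye(3)-np.outer(d,d)/(d@d))@(x-t)) for t,d in rays]
def proj(c,X,o=None):
    A,t=pose(c,o);return cv2.projectPoints((np.atleast_2d(X)-t)@A,np.zeros(3),np.zeros(3),K(c),np.array(c['distortion']))[0][:,0]
E
python3 - <<'E'
from h import *
d=pickle.load(open('d0.pkl','rb'));t=d['top'];s=d['scene']
for p in [(266,270),(360,264),(361,307),(267,312)]: print(onz(t,p,.01))
print([onz(t,p,.01) for p in [(403,248),(457,239),(473,318),(418,328)]])
print(ray(t,(313,288)),proj(t,[.18,.546,.239]))
a=cv2.resize(t['color'][255:320,258:368],None,fx=7,fy=7,interpolation=cv2.INTER_CUBIC);cv2.imwrite('pics/topc.png',a)
a=cv2.resize(s['color'][232:330,205:335],None,fx=6,fy=6,interpolation=cv2.INTER_CUBIC);cv2.imwrite('pics/scc.png',a)
E
```

```text
[0.49088272 0.06221518 0.01      ]
[ 0.50175304 -0.17962589  0.01      ]
[ 0.39165947 -0.17870092  0.01      ]
[0.38368864 0.06059414 0.01      ]
[array([ 0.54114191, -0.29278385,  0.01      ]), array([ 0.562094  , -0.43639433,  0.01      ]), array([ 0.35626245, -0.46671718,  0.01      ]), array([ 0.33497491, -0.3226375 ,  0.01      ])]
(array([ 0.36237161, -0.04487621,  1.34661959]), array([ 0.06007014, -0.00944005, -1.00202581])) [[ 33.73888581 408.03490457]]
```

View pics/topc.png

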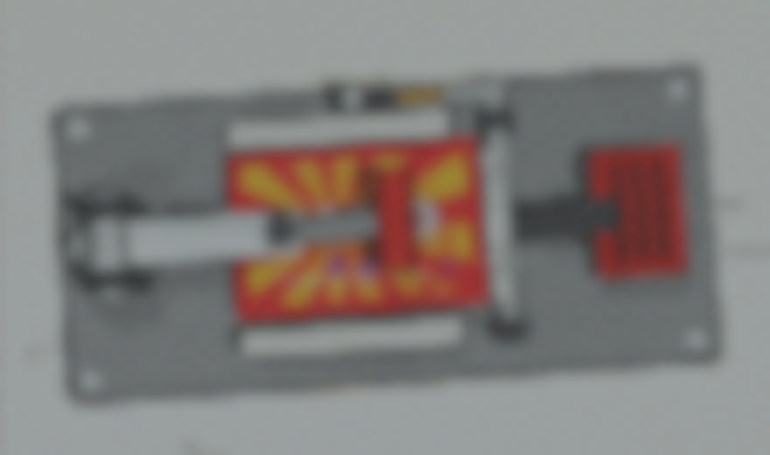

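View pics/scc.png

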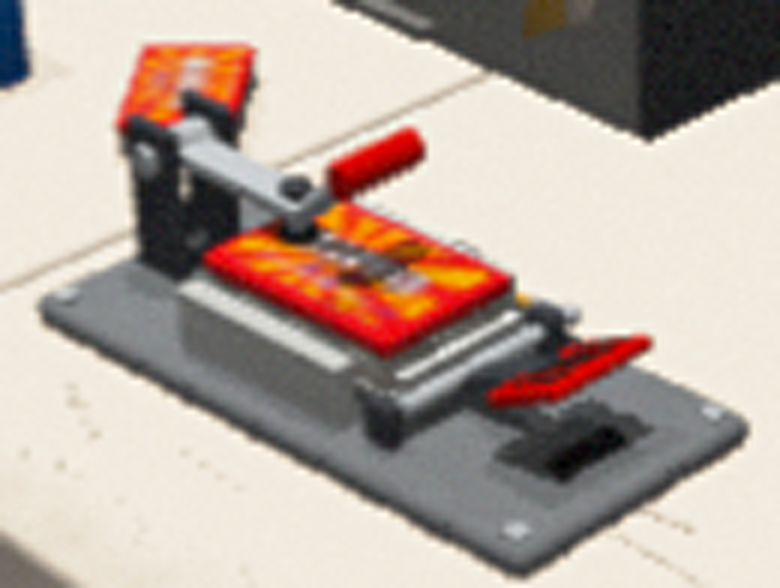

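The top crop shows the handle centred at (396,222), the pedal at (640,212) and the base corners at (52,112), (698,68), (722,358) and (72,404). In the scene crop the handle centre is at (377,163), the pedal at (572,372) and the near hinge cheek bolt at (147,155).

```bash
python3 - <<'E'
from h import *
d=pickle.load(open('d0.pkl','rb'));t=d['top'];s=d['scene']
T=lambda u,v:((u+.5)/7-.5+258,(v+.5)/7-.5+255)
S=lambda u,v:((u+.5)/6-.5+205,(v+.5)/6-.5+232)
h=tri([ray(t,T(396,222)),ray(s,S(377,163))]);p=tri([ray(t,T(640,212)),ray(s,S(572,372))])
print('handle',h,'pedal',p)
c=[onz(t,T(*q),.01) for q in [(52,112),(698,68),(722,358),(72,404)]];c=np.array(c);print(c,c.mean(0))
c2=[onz(s,S(*q),.01) for q in [(40,305),(520,572),(748,425)]];print(c2)
# base axis (x of jig: from pedal to hinge)
ax=(c[0]+c[3]-c[1]-c[2])[:2];print('yaw',np.degrees(np.arctan2(ax[1],ax[0])), (h[0]-p[0])[:2])
pad=[(403,248),(457,239),(473,318),(418,328)]
g=cv2.cvtColor(t['color'],cv2.COLOR_BGR2HSV)[225:340,390:490];m=cv2.inRange(g,(12,50,60),(30,255,255));m=cv2.morphologyEx(m,cv2.MORPH_OPEN,np.ones((5,5)))
cs=max(cv2.findContours(m,0,2)[0],key=cv2.contourArea);r=cv2.minAreaRect(cs);b=cv2.boxPoints(r)+[390,225]
B=np.array([onz(t,q,.01) for q in b]);print('pad',B,B.mean(0),np.linalg.norm(np.diff(B,axis=0),axis=1))
E
```

```text
handle (array([ 0.44269951, -0.06008976,  0.08549239]), [np.float64(0.0008142079810043905), np.float64(0.0008142079810044486)]) pedal (array([ 0.44701934, -0.14755265,  0.04085285]), [np.float64(0.0004092236602025631), np.float64(0.00040922366020253355)])
[[ 0.48945723  0.06479579  0.01      ]
 [ 0.50115373 -0.17260399  0.01      ]
 [ 0.39493573 -0.17807262  0.01      ]
 [ 0.38292929  0.05842143  0.01      ]] [ 0.442119   -0.05686485  0.01      ]
[array([0.38261341, 0.05448548, 0.01      ]), array([ 0.39009985, -0.18386856,  0.01      ]), array([ 0.49877051, -0.17612114,  0.01      ])]
yaw 92.8634012491813 [-0.00431983  0.08746289]
pad [[ 0.53766823 -0.29108131  0.01      ]
 [ 0.56363936 -0.43392138  0.01      ]
 [ 0.35894064 -0.46426699  0.01      ]
 [ 0.33523086 -0.32363663  0.01      ]] [ 0.44886977 -0.37822658  0.01      ] [0.14518191 0.20693579 0.14261505]
```

```bash
python3 -m pendant '[[0.12,-0.28,0,0,0,-0.0767],[0.12,-0.28,0,0,0,-0.0767],[0.12,-0.28,0,0,0,-0.0767],[0.12,-0.28,0,0,0,-0.0767],[0.12,-0.28,0,0,0,-0.0767],[0.12,-0.28,0,0,0,-0.0767],[0.12,-0.28,0,0,0,-0.0767],[0.12,-0.28,0,0,0,-0.0767],[0.12,-0.28,0,0,0,-0.0767],[0.12,-0.28,0,0,0,-0.0767]]' 1
python3 - <<'E'
from h import *
from bench import ctrl,camera
o=ctrl.get_obs();c=camera('wrist');pickle.dump((c,o),open('w1.pkl','wb'));cv2.imwrite('pics/w1.png',c['color'])
print(rq(o['eef_rot']).as_matrix().round(3),proj(c,[[.4427,-.0601,.0855],[.447,-.147,.043],[.4377,.0398,.056],[.4421,-.0481,.0]],o))
E
```

```text
time_s: 1.4
eef_pos: [0.4211, -0.0162, 0.2394]
eef_rot: [0.0, 0.692, 0.722, 0.0]
wrist_force: [1.0, 0.7, -0.1]
opening: 1.001
grasp_force: 0.0
[[-0.042  0.999  0.001]
 [ 0.999  0.042  0.   ]
 [-0.     0.001 -1.   ]] [[339.82841864 275.26848597]
 [336.42104975 333.42898235]
 [338.98634143 158.5583075 ]
 [335.17169099 235.28625201]]
```

View pics/w1.png

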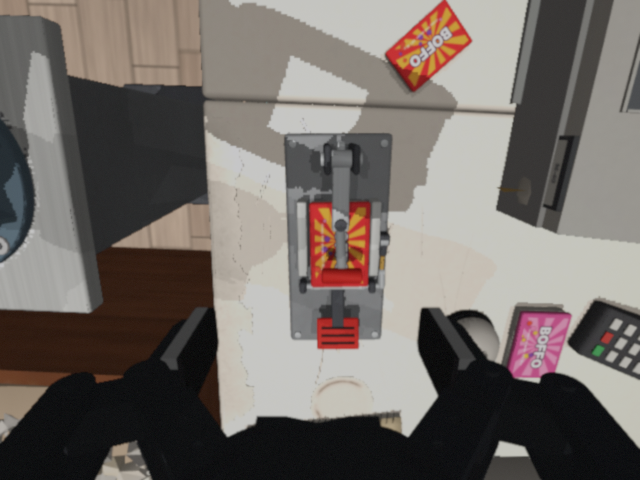

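The wrist view confirms the handle at (344,276) against a predicted (340,275), the hinge at (341,158) and the pedal at (338,333). I'll go down on the handle.

```bash
python3 -m pendant '[[0.03,-0.055,-0.1,0,0,0.004],[0.03,-0.055,-0.1,0,0,0],[0.03,-0.055,-0.1,0,0,0],[0.025,-0.055,-0.1,0,0,0],[0,0,-0.1,0,0,0],[0,0,-0.1,0,0,0],[0,0,-0.1,0,0,0],[0,0,-0.1,0,0,0],[0,0,-0.02,0,0,0],[0,0,0,0,0,0]]' 1
python3 - <<'E'
from h import *
from bench import ctrl,camera
o=ctrl.get_obs();c=camera('wrist');cv2.imwrite('pics/w2.png',c['color'])
print(o['eef_pos'],o['wrist_force'],proj(c,[[.444,-.0601,.0855]],o))
E
```

```text
time_s: 2.7
eef_pos: [0.4437, -0.058, 0.0754]
eef_rot: [-0.0, 0.688, 0.726, -0.0]
wrist_force: [0.7, -0.9, 0.0]
opening: 0.998
grasp_force: 0.0
[ 0.44372779 -0.0579702   0.07542504] [ 0.67235231 -0.87401054  0.03565135] [[319.3031123  336.74134974]]
```

View pics/w2.png

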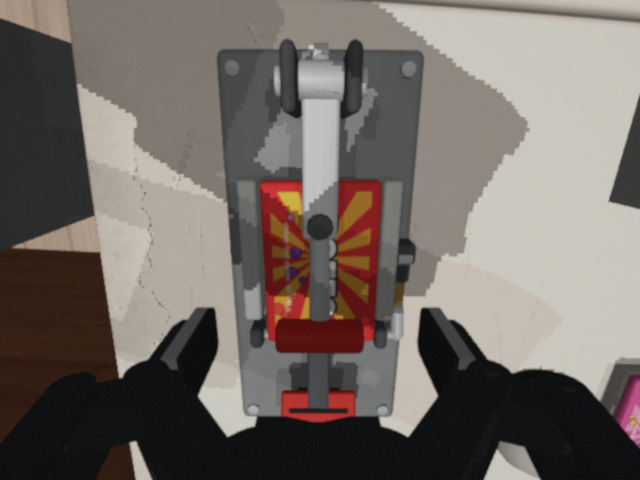

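The handle is at (320,336), centred between the pads and where it was predicted. Now I'll pinch it.

```bash
python3 -m pendant '[[0,-0.01,0,0,0,0],[0,0,0,0,0,0],[0,0,0,0,0,0],[0,0,0,0,0,0],[0,0,0,0,0,0],[0,0,0,0,0,0],[0,0,0,0,0,0],[0,0,0,0,0,0],[0,0,0,0,0,0],[0,0,0,0,0,0]]' -1
python3 - <<'E'
import numpy as np
th=np.linspace(0,1.4,21);a=np.arctan2(30,-100)-th
x=104.4*np.cos(a);z=104.4*np.sin(a)
for i in range(20):
  dx,dz=x[i+1]-x[i],z[i+1]-z[i]; print(np.round([dx*-.05/200,dx*.9988/200,dz/200],3).tolist())
E
```

```text
time_s: 4.0
eef_pos: [0.4444, -0.0604, 0.0757]
eef_rot: [0.001, 0.688, 0.725, 0.0]
wrist_force: [2.9, -0.3, 5.9]
opening: 0.405
grasp_force: 59.6
[-0.001, 0.012, 0.035]
[-0.001, 0.014, 0.034]
[-0.001, 0.016, 0.033]
[-0.001, 0.019, 0.031]
[-0.001, 0.021, 0.03]
[-0.001, 0.023, 0.028]
[-0.001, 0.025, 0.027]
[-0.001, 0.027, 0.025]
[-0.001, 0.028, 0.023]
[-0.001, 0.03, 0.021]
[-0.002, 0.031, 0.019]
[-0.002, 0.032, 0.017]
[-0.002, 0.034, 0.014]
[-0.002, 0.034, 0.012]
[-0.002, 0.035, 0.01]
[-0.002, 0.036, 0.007]
[-0.002, 0.036, 0.005]
[-0.002, 0.036, 0.002]
[-0.002, 0.036, -0.001]
[-0.002, 0.036, -0.003]
```

```bash
python3 -m pendant '[[-0.001,0.012,0.035,0,0,0],[-0.001,0.014,0.034,0,0,0],[-0.001,0.016,0.033,0,0,0],[-0.001,0.019,0.031,0,0,0],[-0.001,0.021,0.03,0,0,0],[-0.001,0.023,0.028,0,0,0],[-0.001,0.025,0.027,0,0,0],[-0.001,0.027,0.025,0,0,0],[-0.001,0.028,0.023,0,0,0],[-0.001,0.03,0.021,0,0,0]]'
python3 -m pendant '[[-0.002,0.031,0.019,0,0,0],[-0.002,0.032,0.017,0,0,0],[-0.002,0.034,0.014,0,0,0],[-0.002,0.034,0.012,0,0,0],[-0.002,0.035,0.01,0,0,0],[-0.002,0.036,0.007,0,0,0],[-0.002,0.036,0.005,0,0,0],[-0.002,0.036,0.002,0,0,0],[-0.002,0.036,-0.001,0,0,0],[-0.002,0.036,-0.003,0,0,0]]'
```

```text
time_s: 5.25
eef_pos: [0.4423, -0.0175, 0.1322]
eef_rot: [0.001, 0.688, 0.725, 0.0]
wrist_force: [8.0, -3.3, -5.1]
opening: 0.4
grasp_force: 60.2
time_s: 6.5
eef_pos: [0.4392, 0.0518, 0.1503]
eef_rot: [0.002, 0.688, 0.725, 0.001]
wrist_force: [2.7, -0.2, 10.9]
opening: 0.386
grasp_force: 58.5
```

```bash
python3 -m pendant '[[0,0,0,0,0,0],[0,0,0,0,0,0],[0,0,0,0,0,0],[0,0,0,0,0,0],[0,0,0,0,0,0],[0,0,0.05,0,0,0],[0,0,0.1,0,0,0],[0,0,0.15,0,0,0],[0,0,0.15,0,0,0],[0,0,0,0,0,0]]' 1
python3 - <<'E'
from h import *
from bench import ctrl,camera
o=ctrl.get_obs();s=camera('scene');w=camera('wrist')
print(proj(s,[.4355,.0865,.149]))
pickle.dump((s,w,o),open('s3.pkl','wb'))
a=cv2.resize(s['color'][150:330,150:390],None,fx=3,fy=3,interpolation=cv2.INTER_CUBIC);cv2.imwrite('pics/s3.png',a)
E
```

```text
time_s: 7.75
eef_pos: [0.4395, 0.0518, 0.2423]
eef_rot: [0.002, 0.688, 0.725, 0.002]
wrist_force: [1.2, -0.8, -0.2]
opening: 1.005
grasp_force: 0.0
[[216.99837689 209.90460846]]
```

View pics/s3.png

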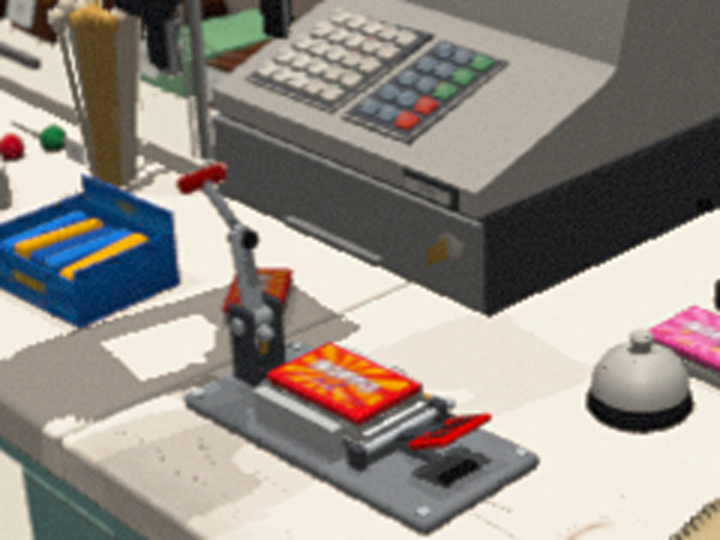

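The finger stands up: the handle sits at (217,209) in the full picture, as predicted, and the tin is still level. Next I'll move over the pedal with the gripper shut.

```bash
python3 -m pendant '[[0.0085,-0.2,0,0,0,0],[0.0085,-0.2,0,0,0,0],[0.0085,-0.2,0,0,0,0],[0.0085,-0.2,0,0,0,0],[0.0085,-0.215,0,0,0,0],[0,0,-0.2,0,0,0],[0,0,-0.2,0,0,0],[0,0,-0.2,0,0,0],[0,0,-0.2,0,0,0],[0,0,0,0,0,0]]' -1
python3 - <<'E'
from h import *
from bench import ctrl,camera
o=ctrl.get_obs();print(o['eef_pos'],o['opening'],o['wrist_force'])
w=camera('wrist');cv2.imwrite('pics/w4.png',w['color'])
print(proj(w,[[.447,-.1476,.042],[.448,-.151,.02]],o))
E
```

```text
time_s: 9.1
eef_pos: [0.4429, -0.1488, 0.0754]
eef_rot: [-0.005, 0.688, 0.725, -0.001]
wrist_force: [-0.0, 0.6, 0.3]
opening: 0.002
grasp_force: 0.0
[ 0.44286605 -0.14881829  0.0753834 ] 0.0017019889316844269 [-0.02029768  0.63513396  0.29402766]
[[326.97198224 285.65622706]
 [327.604127   275.4576594 ]]
```

View pics/w4.png

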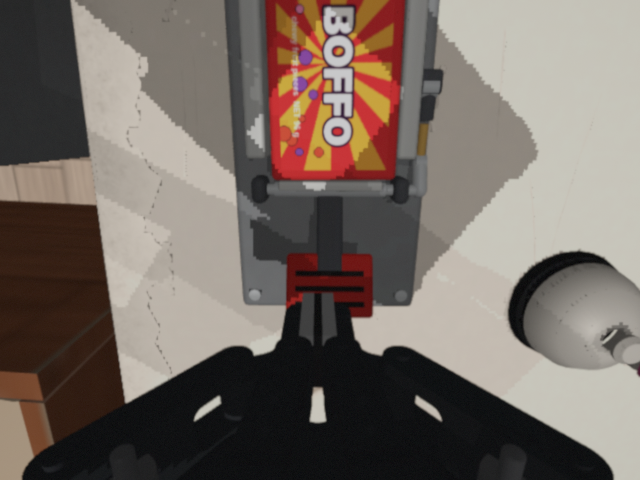

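The pedal centre is at (330,285) and the shut fingertips stand just over it, about 5 mm short in x. I'll press slowly.

```bash
python3 -m pendant '[[0.02,-0.01,-0.02,0,0,0],[0.005,0,-0.02,0,0,0],[0,0,-0.02,0,0,0],[0,0,-0.02,0,0,0],[0,0,-0.02,0,0,0],[0,0,-0.02,0,0,0],[0,0,-0.02,0,0,0],[0,0,-0.02,0,0,0],[0,0,-0.02,0,0,0],[0,0,-0.02,0,0,0]]'

```

```text
time_s: 10.4
eef_pos: [0.4513, -0.1529, 0.0388]
eef_rot: [0.0, 0.688, 0.725, 0.0]
wrist_force: [0.8, -0.1, -0.1]
opening: 0.001
grasp_force: 0.5
```

```bash
python3 - <<'E'
from h import *
from bench import ctrl,camera
o=ctrl.get_obs();print(o['eef_pos'],ctrl.finger_overhang,o['wrist_force'],o['joint_efforts'])
s=camera('scene');w=camera('wrist')
a=cv2.resize(s['color'][210:330,205:355],None,fx=4,fy=4,interpolation=cv2.INTER_CUBIC)
b=cv2.resize(w['color'][150:450,200:450],None,fx=.8,fy=.8)
im=np.zeros((480,800,3),np.uint8);im[:,:600]=a;im[:240,600:]=b;cv2.imwrite('pics/s5.png',im)
E
```

```text
[ 0.45132549 -0.15292429  0.03882622] 0.008 [ 0.82803802 -0.14646839 -0.06041826] [ 1.38085764e-01 -3.83613181e+01 -2.46757025e+01  5.10694552e-02
  2.56496016e-01  2.43491668e-03]
```

View pics/s5.png

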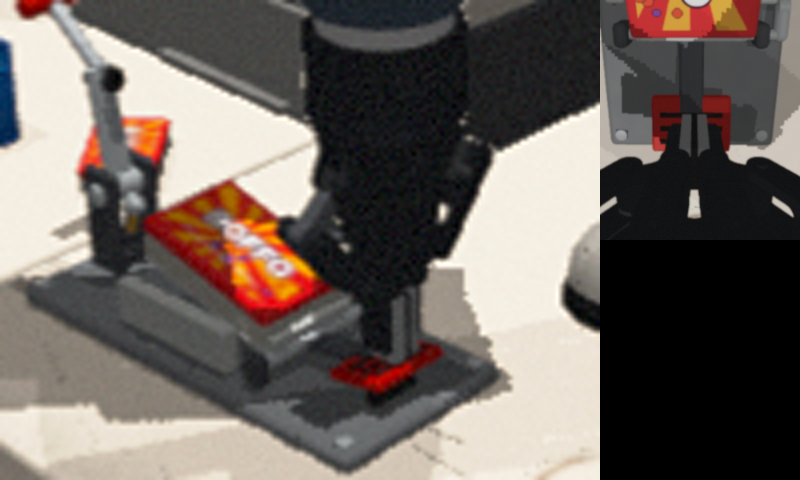

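The tin is tipped and the shut fingers are on the pedal at crop (400,365), with no force left, so it has snapped onto its stop. I'll pull straight up and compare the tin with its predicted tipped pose.

```bash
python3 -m pendant '[[0,0,0,0,0,0],[0,0,0,0,0,0],[0,0,0.05,0,0,0],[0,0,0.1,0,0,0],[0,0,0.15,0,0,0],[0,0,0.2,0,0,0],[0,0,0.2,0,0,0],[0,0,0.2,0,0,0],[0,0,0,0,0,0],[0,0,0,0,0,0]]'
python3 - <<'E'
from h import *
from bench import ctrl,camera
d=pickle.load(open('d0.pkl','rb'));t=d['top'];s=d['scene']
T=lambda u,v:((u+.5)/7-.5+258,(v+.5)/7-.5+255)
S=lambda u,v:((u+.5)/6-.5+205,(v+.5)/6-.5+232)
for a,b in [((490,302),(388,350)),((478,138),(513,278)),((238,322),(205,255))]: print('lid corner',tri([ray(t,T(*a)),ray(s,S(*b))]))
o=ctrl.get_obs();s=camera('scene');w=camera('wrist');t=camera('top');pickle.dump((s,w,t,o),open('s6.pkl','wb'))
yaw=np.radians(92.8);ex=np.array([np.cos(yaw),np.sin(yaw),0]);ey=np.array([-ex[1],ex[0],0]);ez=np.array([0,0,1.])
O=np.array([.443,-.0481,0])
def P(x,y,z): return O+x*ex+y*ey+z*ez
L=.047
def tip(x,y,z,th):
    u,v=x+.052,z-.020;return P(u*np.cos(th)-v*np.sin(th)-.052,y,u*np.sin(th)+v*np.cos(th)+.020)
out=[]
for c,im,oo,box,f in((s,'scene',None,(235,215,330,300),4),(w,'wrist',o,(200,0,450,300),2)):
    g=cv2.resize(c['color'][box[1]:box[3],box[0]:box[2]],None,fx=f,fy=f,interpolation=cv2.INTER_CUBIC)
    for th,col in((0.45,(255,0,0)),):
        q=proj(c,[tip(a,b,L,th) for a,b in((.045,.03),(.045,-.03),(-.045,-.03),(-.045,.03))],oo);print(im,q.round(1).tolist())
        cv2.polylines(g,[((q-[box[0],box[1]])*f).astype(int)],True,col,1)
    out.append(g)
H=max(g.shape[0] for g in out);im=np.zeros((H,sum(g.shape[1] for g in out),3),np.uint8);x=0
for g in out: im[:g.shape[0],x:x+g.shape[1]]=g;x+=g.shape[1]
print(im.shape)
k=min(1,800/im.shape[1]);cv2.imwrite('pics/s6.png',cv2.resize(im[:600],None,fx=k,fy=k))
E
```

```text
time_s: 11.75
eef_pos: [0.451, -0.1528, 0.219]
eef_rot: [0.0, 0.688, 0.725, -0.0]
wrist_force: [-0.4, -0.3, 0.2]
opening: -0.002
grasp_force: 0.0
lid corner (array([ 0.41624716, -0.09334663,  0.03953543]), [np.float64(0.0005420851646515788), np.float64(0.0005420851646514383)])
lid corner (array([ 0.47453851, -0.09021909,  0.0409249 ]), [np.float64(0.0002670899439056456), np.float64(0.00026708994390567907)])
lid corner (array([ 0.41120667, -0.00386957,  0.04139048]), [np.float64(0.0010175967700375922), np.float64(0.0010175967700375285)])
scene [[243.9, 258.0], [266.0, 247.6], [295.0, 277.3], [273.3, 289.1]]
wrist [[271.3, 55.5], [358.1, 55.8], [349.6, 168.9], [280.3, 168.6]]
(600, 880, 3)
```

```bash
cat > j.py <<'E'
from h import *
yaw=np.radians(92.8);ex=np.array([np.cos(yaw),np.sin(yaw),0]);ey=np.array([-ex[1],ex[0],0]);ez=np.array([0,0,1.])
O=np.array([.443,-.0478,0])
def P(x,y,z): return O+x*ex+y*ey+z*ez
def tip(x,y,z,th):
    u,v=x+.052,z-.020;return P(u*np.cos(th)-v*np.sin(th)-.052,y,u*np.sin(th)+v*np.cos(th)+.020)
def lidq(c,box):
    x0,y0,x1,y1=box;g=cv2.cvtColor(c['color'],cv2.COLOR_BGR2HSV)[y0:y1,x0:x1]
    m=cv2.inRange(g,(0,120,60),(35,255,255))|cv2.inRange(g,(172,120,60),(180,255,255));m=cv2.morphologyEx(m,cv2.MORPH_CLOSE,np.ones((5,5)));m=cv2.morphologyEx(m,cv2.MORPH_OPEN,np.ones((3,3)))
    k=max(cv2.findContours(m,0,2)[0],key=cv2.contourArea);h=cv2.convexHull(k)
    return cv2.approxPolyN(h,4)[0]+[x0,y0]
E
python3 - <<'E'
from j import *
s,w,t,o=pickle.load(open('s6.pkl','rb'))
for c,oo,box in((s,None,(235,215,330,300)),(w,o,(220,20,420,215)),(t,None,(275,265,340,310))):
    print('meas',lidq(c,box).tolist())
    for th in(0,.45): print(th,proj(c,[tip(a,b,.041,th) for a,b in((.045,.03),(.045,-.03),(-.045,-.03),(-.045,.03))],oo).round(1).tolist())
for s_ in(.012,.016): 
    for k in(.001,): print('TCP',s_,tip(s_,0,.030-k,.45))
E
```

```text
meas [[293, 279], [269, 292], [234, 274], [260, 264]]
0 [[238.3, 274.4], [259.9, 263.8], [290.5, 278.0], [268.8, 289.7]]
0.45 [[243.1, 259.9], [265.1, 249.5], [294.0, 279.2], [272.3, 291.0]]
meas [[355, 39], [352, 153], [283, 153], [279, 39]]
0 [[277.6, 37.3], [352.8, 37.6], [349.4, 153.3], [280.6, 153.1]]
0.45 [[272.2, 52.5], [357.5, 52.9], [349.2, 164.9], [280.8, 164.6]]
meas [[321, 276], [306, 300], [291, 300], [291, 276]]
0 [[292.0, 300.4], [290.5, 276.4], [326.3, 273.9], [328.1, 297.9]]
0.45 [[299.2, 299.2], [297.6, 274.5], [330.3, 273.6], [332.0, 297.6]]
TCP 0.012 [ 0.44291628 -0.04608812  0.05594182]
TCP 0.016 [ 0.44274033 -0.04249063  0.05768168]
```

The measured lid outlines match a level cradle, so the pedal sprang back. The press stopped just short of over-centre, so I'll press again, deeper.

```bash
python3 -m pendant '[[-0.01,0.005,-0.15,0,0,0],[0,0,-0.15,0,0,0],[0,0,-0.15,0,0,0],[0,0,-0.15,0,0,0],[0,0,-0.1,0,0,0],[0,0,-0.02,0,0,0],[0,0,-0.02,0,0,0],[0,0,-0.02,0,0,0],[0,0,-0.02,0,0,0],[0,0,-0.02,0,0,0]]' -1
python3 -m pendant '[[0,0,-0.02,0,0,0],[0,0,-0.02,0,0,0],[0,0,-0.02,0,0,0],[0,0,-0.02,0,0,0],[0,0,-0.01,0,0,0],[0,0,-0.01,0,0,0],[0,0,-0.01,0,0,0],[0,0,-0.01,0,0,0],[0,0,0,0,0,0],[0,0,0,0,0,0]]'
python3 - <<'E'
from j import *
from bench import camera,ctrl
print(ctrl.get_obs()['wrist_force']);print(lidq(camera('scene'),(232,215,330,300)).tolist())
E
```

```text
time_s: 13.15
eef_pos: [0.4495, -0.1521, 0.0592]
eef_rot: [0.0, 0.688, 0.725, 0.0]
wrist_force: [0.4, 0.7, 0.1]
opening: -0.001
grasp_force: 0.0
time_s: 14.4
eef_pos: [0.4492, -0.1519, 0.035]
eef_rot: [-0.0, 0.688, 0.725, -0.0]
wrist_force: [-0.3, 0.1, 0.3]
opening: -0.002
grasp_force: 0.0
[-0.28018982  0.10571989  0.30579574]
[[286, 285], [272, 293], [243, 261], [273, 247]]
```

```bash
python3 -m pendant '[[0,0,-0.005,0,0,0],[0,0,-0.005,0,0,0],[0,0,-0.005,0,0,0],[0,0,-0.005,0,0,0],[0,0,-0.005,0,0,0],[0,0,0,0,0,0],[0,0,0,0,0,0],[0,0,0,0,0,0],[0,0,0,0,0,0],[0,0,0,0,0,0]]'
python3 - <<'E'
from j import *
from bench import camera,ctrl
print(lidq(camera('scene'),(232,215,330,300)).tolist())
E
```

```text
time_s: 15.7
eef_pos: [0.4493, -0.1519, 0.0301]
eef_rot: [0.0, 0.688, 0.725, -0.0]
wrist_force: [-0.0, -0.1, 0.4]
opening: 0.004
grasp_force: 0.0
[[284, 286], [272, 293], [243, 261], [275, 246]]
```

```bash
python3 -m pendant '[[0,0,0.02,0,0,0],[0,0,0.03,0,0,0],[0,0,0.05,0,0,0],[0,0,0.1,0,0,0],[0,0,0.15,0,0,0],[0,0,0.2,0,0,0],[0,0,0.2,0,0,0],[0,0,0.2,0,0,0],[0,0,0,0,0,0],[0,0,0,0,0,0]]'
python3 - <<'E'
from j import *
from bench import camera,ctrl
o=ctrl.get_obs();s=camera('scene');w=camera('wrist');pickle.dump((s,w,o),open('s7.pkl','wb'))
for c,oo,box in((s,None,(232,215,330,300)),(w,o,(220,20,420,215))):
    print('meas',lidq(c,box).tolist())
    for th in(0,.45): print(th,proj(c,[tip(a,b,.041,th) for a,b in((.045,.03),(.045,-.03),(-.045,-.03),(-.045,.03))],oo).round(1).tolist())
E
```

```text
time_s: 17.0
eef_pos: [0.4489, -0.1517, 0.2199]
eef_rot: [-0.0, 0.688, 0.725, 0.0]
wrist_force: [-0.2, 0.1, -0.8]
opening: 0.002
grasp_force: 0.0
meas [[295, 280], [272, 293], [243, 261], [266, 250]]
0 [[238.3, 274.4], [259.9, 263.8], [290.5, 278.0], [268.8, 289.7]]
0.45 [[243.1, 259.9], [265.1, 249.5], [294.0, 279.2], [272.3, 291.0]]
meas [[363, 57], [353, 168], [286, 168], [279, 56]]
0 [[280.2, 39.2], [355.0, 39.5], [351.5, 154.6], [283.0, 154.4]]
0.45 [[275.1, 54.6], [360.0, 55.0], [351.2, 166.1], [283.2, 165.9]]
```

The cradle now stays tipped: the lid corners agree with 0.45 rad in both views, within about 2 mm. I'll open the gripper, tilt it to match, and stop short of the tin.

```bash
python3 -m pendant '[[-0.003,0.072,-0.05,0.0572,0.0028,0],[-0.003,0.072,-0.08,0.0572,0.0028,0],[-0.003,0.072,-0.1,0.0572,0.0028,0],[-0.003,0.072,-0.1,0.0572,0.0028,0],[-0.003,0.07,-0.127,0.0572,0.0028,0],[0,0,0,0,0,0],[0,0,0,0,0,0],[0,0,0,0,0,0],[0,0,0,0,0,0],[0,0,0,0,0,0]]' 1
python3 - <<'E'
from j import *
from bench import camera,ctrl
o=ctrl.get_obs();A=rq(o['eef_rot']).as_matrix();print(A.round(3))
w=camera('wrist');print(lidq(w,(200,150,460,479)).tolist())
print(proj(w,[tip(a,b,.041,.45) for a,b in((.045,.03),(.045,-.03),(-.045,-.03),(-.045,.03))],o).round(1).tolist())
tgt=tip(.014,0,.029,.45)+[.0012,-.001,0];print('need',tgt,(tgt-o['eef_pos'])/.2, (tgt-o['eef_pos'])@A)
cv2.imwrite('pics/w8.png',w['color'])
E
```

```text
time_s: 18.35
eef_pos: [0.4465, -0.0804, 0.1293]
eef_rot: [-0.161, 0.671, 0.707, 0.154]
wrist_force: [0.3, -0.2, 0.1]
opening: 1.0
grasp_force: 0.0
[[-0.048  0.999 -0.021]
 [ 0.9    0.052  0.433]
 [ 0.434  0.002 -0.901]]
[[368, 214], [361, 344], [273, 344], [270, 214]]
[[265.0, 212.0], [365.4, 212.4], [359.1, 342.3], [270.7, 342.0]]
need [ 0.4440283  -0.04528938  0.05681175] [-0.01260081  0.1757616  -0.36222415] [ 0.00032663 -0.00085325  0.08055716]
```

```bash
python3 -m pendant '[[-0.0015,0.03,-0.06,0,0,0],[-0.0015,0.03,-0.06,0,0,0],[-0.0015,0.03,-0.06,0,0,0],[-0.0015,0.025,-0.05,0,0,0],[-0.0015,0.02,-0.04,0,0,0],[-0.0015,0.015,-0.032,0,0,0],[-0.0015,0.015,-0.03,0,0,0],[-0.0015,0.011,-0.03,0,0,0],[0,0,0,0,0,0],[0,0,0,0,0,0]]' 1
python3 -m pendant '[[0,0,0,0,0,0],[0,0,0,0,0,0],[0,0,0,0,0,0],[0,0,0,0,0,0],[0,0,0,0,0,0],[0,0,0,0,0,0],[0,0,0,0,0,0],[0,0,0,0,0,0],[0,0,0,0,0,0],[0,0,0,0,0,0]]' -1
```

```text
time_s: 19.65
eef_pos: [0.444, -0.0453, 0.0564]
eef_rot: [-0.161, 0.671, 0.707, 0.154]
wrist_force: [0.3, 0.1, -0.2]
opening: 0.998
grasp_force: 0.0
time_s: 20.9
eef_pos: [0.4441, -0.0454, 0.0567]
eef_rot: [-0.161, 0.671, 0.707, 0.154]
wrist_force: [-1.4, -0.9, 4.9]
opening: 0.684
grasp_force: 66.6
```

```bash
python3 -m pendant '[[0,-0.006,0.013,0,0,0],[0,-0.01,0.02,0,0,0],[0.001,-0.013,0.027,0,0,0],[0.001,-0.013,0.027,0,0,0],[0.001,-0.013,0.027,0,0,0],[0.001,-0.013,0.04,0,0,0],[0.001,-0.013,0.06,0,0,0],[0.001,-0.013,0.08,0,0,0],[0,0,0.08,0,0,0],[0,0,0.05,0,0,0]]'
python3 - <<'E'
from j import *
from bench import camera,ctrl
o=ctrl.get_obs();print(o['wrist_force'],o['opening'],o['grasp_force'])
s=camera('scene');w=camera('wrist')
im=np.zeros((480,800,3),np.uint8);im[:,:480]=cv2.resize(s['color'][170:330,200:360],(480,480),interpolation=cv2.INTER_CUBIC);im[:240,480:]=cv2.resize(w['color'],(320,240));cv2.imwrite('pics/s9.png',im)
E
```

```text
time_s: 22.15
eef_pos: [0.4455, -0.0642, 0.1425]
eef_rot: [-0.16, 0.671, 0.707, 0.154]
wrist_force: [-0.4, -0.1, -0.5]
opening: 0.684
grasp_force: 66.1
[-0.38952505 -0.13779145 -0.47185912] 0.6838967975836776 66.12264275550842
```

View pics/s9.png

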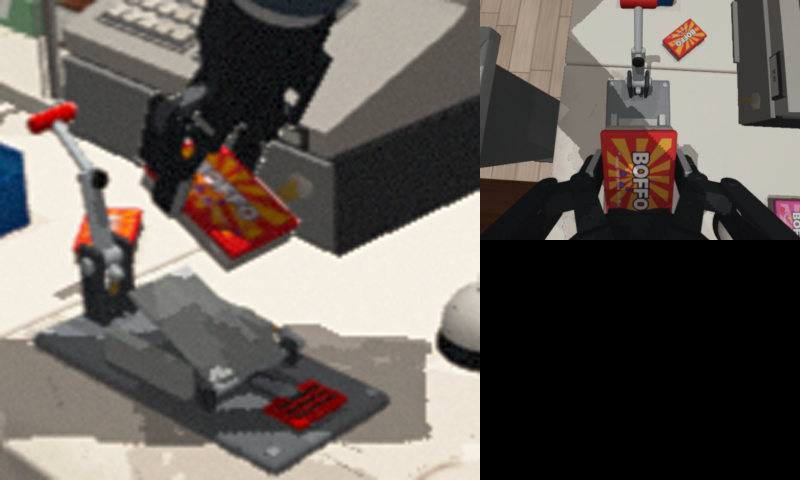

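The tin is held square between the pads, the cradle stays tipped and the pedal is down at crop (305,405). I'll level the tool and carry the tin over the pad.

```bash
python3 -m pendant '[[0,-0.08,0.02,0,0,0],[0.001,-0.15,0,-0.0572,-0.0028,0],[0.002,-0.17,0,-0.0572,-0.0028,0],[0.002,-0.17,0,-0.0572,-0.0028,0],[0.002,-0.17,0,-0.0572,-0.0028,0],[0.002,-0.17,0,-0.0572,-0.0028,0],[0.002,-0.17,0,0,0,0],[0.002,-0.17,0,0,0,0],[0,-0.15,0,0,0,0],[0,-0.1,0,0,0,0]]'
python3 -m pendant '[[0,0,0,0,0,0],[0,0,-0.06,0,0,0],[0,0,-0.08,0,0,0],[0,0,-0.08,0,0,0],[0,0,-0.08,0,0,0],[0,0,-0.08,0,0,0],[0,0,-0.06,0,0,0],[0,0,-0.03,0,0,0],[0,0,0,0,0,0],[0,0,0,0,0,0]]'
python3 - <<'E'
from j import *
from bench import camera,ctrl
o=ctrl.get_obs();A=rq(o['eef_rot']).as_matrix();print(o['eef_pos'],A.round(3),o['grasp_force'],o['opening'])
w=camera('wrist')
print(lidq(w,(180,150,460,479)).tolist())
X=[o['eef_pos']+A@np.array([-.014+a,b,-.012]) for a,b in((.045,.03),(.045,-.03),(-.045,-.03),(-.045,.03))]
print(proj(w,X,o).round(1).tolist())
E
```

```text
time_s: 23.5
eef_pos: [0.4469, -0.3658, 0.1445]
eef_rot: [-0.001, 0.689, 0.725, -0.0]
wrist_force: [-0.7, -0.4, -1.1]
opening: 0.686
grasp_force: 66.0
time_s: 24.75
eef_pos: [0.448, -0.3644, 0.0517]
eef_rot: [0.001, 0.688, 0.725, -0.0]
wrist_force: [-0.5, -0.0, -1.1]
opening: 0.68
grasp_force: 66.0
[ 0.44799201 -0.36436283  0.05167041] [[-0.052  0.999  0.001]
 [ 0.999  0.052 -0.001]
 [-0.001  0.001 -1.   ]] 66.03042840957642 0.6802289640922659
[[396, 259], [383, 425], [252, 423], [239, 259]]
[[398.5, 263.3], [239.5, 263.4], [253.6, 445.9], [384.0, 445.8]]
```

```bash
python3 -m pendant '[[0,0,-0.025,0,0,0],[0,0,-0.025,0,0,0],[0,0,-0.025,0,0,0],[0,0,-0.025,0,0,0],[0,0,-0.015,0,0,0],[0,0,-0.006,0,0,0],[0,0,-0.006,0,0,0],[0,0,-0.006,0,0,0],[0,0,-0.006,0,0,0],[0,0,-0.006,0,0,0]]'
```

```text
time_s: 26.05
eef_pos: [0.4477, -0.364, 0.0221]
eef_rot: [0.0, 0.688, 0.725, -0.0]
wrist_force: [0.3, -0.6, -0.9]
opening: 0.684
grasp_force: 66.0
```

Nothing touched yet, so I'll step down in small increments.

```bash
python3 -m pendant '[[0,0,-0.002,0,0,0],[0,0,-0.002,0,0,0],[0,0,-0.002,0,0,0],[0,0,-0.002,0,0,0],[0,0,-0.002,0,0,0],[0,0,-0.002,0,0,0],[0,0,-0.002,0,0,0],[0,0,0,0,0,0],[0,0,0,0,0,0],[0,0,0,0,0,0]]'
```

```text
time_s: 27.3
eef_pos: [0.4477, -0.364, 0.0194]
eef_rot: [0.0, 0.688, 0.725, -0.0]
wrist_force: [0.4, 0.8, 1.0]
opening: 0.685
grasp_force: 66.1
```

```bash
python3 -m pendant '[[0,0,-0.002,0,0,0],[0,0,-0.002,0,0,0],[0,0,-0.002,0,0,0],[0,0,0,0,0,0],[0,0,0,0,0,0],[0,0,0,0,0,0],[0,0,0,0,0,0],[0,0,0,0,0,0],[0,0,0,0,0,0],[0,0,0,0,0,0]]'
```

```text
time_s: 28.55
eef_pos: [0.4477, -0.364, 0.0193]
eef_rot: [-0.0, 0.688, 0.725, -0.0]
wrist_force: [-3.0, 4.5, 10.9]
opening: 0.69
grasp_force: 67.5
```

Contact is clear at about 11 N. I'll release and retreat.

```bash
python3 -m pendant '[[0,0,0.003,0,0,0],[0,0,0,0,0,0],[0,0,0,0,0,0],[0,0,0,0,0,0],[0,0,0,0,0,0],[0,0,0,0,0,0],[0,0,0,0,0,0],[0,0,0.03,0,0,0],[0,0,0.06,0,0,0],[0,0,0.1,0,0,0]]' 1
python3 -m pendant '[[0,0,0.2,0,0,0],[0,0,0.2,0,0,0],[0,0,0.2,0,0,0],[0,0,0.1,0,0,0],[0,0,0,0,0,0],[0,0,0,0,0,0],[0,0,0,0,0,0],[0,0,0,0,0,0],[0,0,0,0,0,0],[0,0,0,0,0,0]]'
python3 - <<'E'
from j import *
from bench import camera,ctrl
o=ctrl.get_obs();w=camera('wrist');s=camera('scene')
q=lidq(w,(180,100,460,400));C=np.array([onz(w,p,.032,o) for p in q]);print(q.tolist(),C.round(4).tolist(),C.mean(0))
print(np.linalg.norm(C-np.roll(C,1,0),axis=1))
# pedal (down) and handle red blobs in the scene view
g=cv2.cvtColor(s['color'],cv2.COLOR_BGR2HSV);m=cv2.inRange(g,(0,150,60),(6,255,255))|cv2.inRange(g,(174,150,60),(180,255,255))
for n,X in(('pedal',P(-.104,0,.02)),('pedal up',P(-.099,0,.043)),('handle',P(.135,0,.149))):
    u=proj(s,X)[0];x,y=u.astype(int);k=m[y-12:y+13,x-16:x+17];ys,xs=np.nonzero(k);print(n,u.round(1),k.sum()//255,xs.mean()+x-16,ys.mean()+y-12)
E
```

```text
time_s: 29.8
eef_pos: [0.4475, -0.3637, 0.0575]
eef_rot: [-0.0, 0.688, 0.725, 0.0]
wrist_force: [1.1, 0.1, 0.3]
opening: 1.001
grasp_force: 0.0
time_s: 31.05
eef_pos: [0.4476, -0.3639, 0.1964]
eef_rot: [-0.0, 0.688, 0.725, 0.0]
wrist_force: [0.6, 0.4, 0.8]
opening: 1.004
grasp_force: 0.0
[[352, 189], [349, 284], [286, 284], [283, 189]] [[0.4752, -0.3313, 0.032], [0.4797, -0.4204, 0.032], [0.4207, -0.4234, 0.032], [0.4159, -0.3344, 0.032]] [ 0.44785625 -0.37734969  0.032     ]
[0.05935131 0.08920891 0.05912704 0.08920061]
pedal [301.8 303.4] 227 301.488986784141 304.7753303964758
pedal up [299.7 292.3] 106 304.1132075471698 301.64150943396226
handle [217.2 209.7] 81 216.98765432098764 208.55555555555554
```

The tin is flat on the pad at (0.448, -0.377), about 1 mm from the middle. The pedal is down and the finger is up, so I'm handing in.

```bash
python3 -c "
from bench import ctrl
print(ctrl.hand_in())"
```

```text
the job is handed in; nothing more can be done
None
```

I handed the job in at about 31 s: the red tin lies flat and lid up about 1 mm from the pad's middle, with the finger up and the pedal down; the pedal sprang back on my first press and held on the second, and the hand-in gave no verdict.

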